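# Fold out the tablet's prop leg and stand it on the mat

### The arm

A 7-joint arm with a two-finger parallel gripper is mounted at the origin on a cart in front of the work surface, level with it; the furniture and walls round the work are solid. World frame = base frame: x ahead of the robot, y to its left, z up, the work surface at z = 0. Lengths are in m, angles in rad, forces in N, time in s.
With the tool pointing down it reaches from about 0.425 to 0.925 m from the base axis. Payload 6.8 kg.
Tool frame: the origin (TCP) lies at the very end of the fingers, on their centre line; the grasp point (between the pads) lies 19 mm behind it; z points along the fingers, y is the line along which they close (so a half turn about z gives the same grasp; the last joint's range is limited). The gripper opens to 88 mm and grips with 3 to 60 N. Pads are 20 mm wide; open, the fingers measure 115 mm over their backs; the gripper's body (75 mm by 178 mm) begins 61 mm behind the grasp point.
Start: joints at [1.026, 0.477, 0.022, 1.555, -0.011, 1.109, -0.083], TCP at [0.286, -0.612, 0.223] pointing down, gripper open.
Joint ranges: [-2.96, 2.96], [-0.34, 2.1], [-1.41, 1.46], [0.24, 2.44], [-1.37, 4.51], [0.17, 1.92], [-2.96, 2.96]. Speed limits (rad/s): [2.39, 2.39, 3.14, 3.14, 3.14, 3.14, 3.14].

### API

Orientations are given as [roll, pitch, yaw] about the fixed x, y, z axes, in that order (R = Rz(yaw) Ry(pitch) Rx(roll)).
In Python, from workcell import manip gives the robot as it stands.
- The arm moves only by the tool send_rows, never from a script. Its argument "targets" is a list of rows, each a list of 5 numbers: the shift along the tool's x, y, z in mm, then the turn about the tool's z in degrees, then the opening, from 0 (shut) to 1 (fully open). In form: [[x, y, z, roll, jaw], ...]. A call has 1 to 12 rows; each row is the pose to reach, as a shift and turn from the pose commanded when the call began, along the tool's axes at that moment; what a row does not reach only later rows make up. A row lasts 1/8 s, in which the tool goes at most 62.5 mm and 10.7 degrees, less where a joint would pass 70% of its speed; a pose out of reach is approached as far as the arm can. A call with a gripper value outside its range is refused whole. The fingers move at their own pace and stop on an object; the grip force is fixed at half the most. Time passes only in rows, so rows that repeat a pose let the fingers close. It gives the time, the measured TCP pose, the force, the opening and the grip force at its end, in the units of the state.
- manip.sense(): the state, without advancing time (a new reading comes with each control period).
- manip.get_image(name): name is "scene" or "side" or "wrist"; returns the picture (480x640x3 uint8, red, green, blue); there is no depth.
- manip.camera_info(name): a dict with "intrinsics" (3x3 intrinsics, pixels), "R" (3x3) and "t" (3): a world point X has camera coordinates R X + t. Camera axes: x right, y down, z forward; pixel columns grow to the right and rows downward; lengths in m; the calibration is good to about 2 mm. A picture is of the moment at which its call begins: read the wrist's pose just before it. camera_info takes no time and is no camera call; for the wrist camera it gives the pose at the moment of the call.
- manip.finish_job(): hands the job in; it is judged then, once.
The state is a dict: "time": time; "joint_pos": joint angles; "qvel": joint speeds; "tau": joint torques, N m; "tool_pos": TCP position; "orientation": TCP orientation; "wrist_force": force on the tool from outside, world axes, zero at the start; "ft_torque": the same for the moment, N m; "grip_width": finger opening in m; "gripper_force": force on a finger pad.
Only numpy, scipy, OpenCV 4.12 (cv2) and the standard library are available. Lean on these libraries where they do the work, as an engineer would, in place of code of your own. Each camera call takes 0.05 s, during which the arm holds its last target. There are 200 camera calls.

### The job

The stock tablet stands in its dock with its prop leg folded. While it is still in the dock, gently push the leg's side bar away from the tablet until it meets its stop (its place differs each time, so go by feel), press it firmly there for a moment, about 10 newtons, without forcing it. Then lift the tablet out by its top edge and set it down on the green mat before letting go, so that it leans back on its leg, bottom edge and leg both on the mat, roughly centred and square, screen towards the mat's front edge (the robot's side); leave the cartons, the vial and the radio where they are.

Things in the scene. Friction and masses are not known exactly. Their poses are not given: they have to be found in the camera images.
- dock: Grey plastic desk dock, fixed. Origin under its middle, +x to its back, +y left seen from the robot. Base 90 (x, from -35 to 55) by 104 mm, 8 thick; on it a slot 16 mm wide in x about the origin: floor at z = 8 mm, front wall up to 34, rear wall up to 38 with a middle gap 60 mm wide for the leg.
- mat: Green anti-slip mat with a thin white border line, 200 mm (x) by 220 mm (y), 4 mm thick, fixed on the worktop. Origin at the middle of its underside; its front edge is at x = -100 mm. Dock and mat may change sides.
- mat_front (a point): Middle of the mat's front edge, on its top face; axes as the mat.
- tablet_centre (a point): Centre of the loose tablet (0.3 to 0.65 kg): black case, orange corners, 14 mm thick (x), 120 wide (y), 160 tall (z). Screen faces -x, back with the leg +x, z up along it. It starts upright in the dock's slot (1 mm play each way), screen to the robot's side. The upper 45 mm of front and back are clear for a grip across the 14 mm.
- tablet_foot (a point): Middle of the tablet's bottom edge, half-way through its thickness; axes of the tablet.
- prop_leg (a joint): Leg angle: 0 = flat on the tablet's back, starts at 0 to 0.12. Its stop is preset anywhere from 0.45 to 0.80 rad: find it by feel. Hinge along the tablet's y, 12 mm behind its mid-plane, 105 mm above its bottom edge; the lower end swings away from the back. Friction holds the leg where left: 2 to 3 N at the slippery side bar moves it, at the stop the push rises past 7 N.
- push_bar (a point): Push point, on the axis of the leg's round side bar (10 to 13 mm thick, orange end), which sticks out past the tablet's right edge seen from the robot (-y), 60 to 138 mm from the tablet's middle (this point: 118), 62 mm below the hinge, about 51 mm above the worktop at the start. Push along the tablet's +x: up to the stop it goes 27 to 45 mm back and rises 6 to 19 mm.
- leg_foot (a point): Middle of the leg's rubber foot (a cross bar 8 mm thick, 40 mm wide), 94 mm from the hinge. Stood on its bottom edge and this foot, the tablet leans back 0.34 rad with the leg at 0.45, 0.46 rad with the leg at 0.80.
- carton_blue: Bystander: light blue folding carton 50x32x82 mm, standing loose. Origin at the middle of its underside.
- carton_orange: Bystander: white and orange folding carton 60x30x78 mm, standing loose. Origin at the middle of its underside.
- vial: Bystander: sample vial with light blue cap, 36 mm across, 65 mm tall, standing loose. Origin at the middle of its underside.
- radio: Bystander: black hand radio 151x58x31 mm lying loose. Origin at the middle of its underside.
- hinge_block: Steel hinge block on the tablet's back, 50 mm wide, origin on the hinge axis at the tablet's middle, axes of the tablet. It carries a thin dark stop arm, 50 mm long, that a pin on the leg meets at the end of its swing.

How it is judged:
By the outcome, as a careful person would: the job done as asked, in the order asked, and still so for the second after the job is handed in, with the robot touching nothing.
It also fails if it takes over 61 s, if anything falls off the work surface, if the arm or the gripper's body presses on something with over 40 N, if the wrist force passes 120 N, or if a joint passes its speed limit or range.

## Working session

There is one attempt and no reset: what is moved stays moved. The work goes in short steps, Python scripts to look and compute and a tool call to move; the robot and the scene stay as the last step left them, time stands still between calls to the robot, and variables do not carry over. Pictures are saved under pics/ and viewed, at most 10 in all, crops included, and the job is handed in when it is done.

Besides the shell and the picture viewer there is one more tool, called after "Request:" as name([rows], argument=value, ...), one row to a line, values as JSON. send_rows: Moves the arm, as the interface text tells. Its arguments: {"type":"object","properties":{"targets":{"type":"array","items":{"type":"array","items":{"type":"number"}}}},"required":["targets"]}

```bash
mkdir -p pics; ls; python3 - <<'E'
from workcell import manip
import cv2,numpy as np
print({k:np.round(v,3) for k,v in manip.sense().items()})
for n in("scene","side"):
    cv2.imwrite(f"pics/{n}0.png",manip.get_image(n)[:,:,::-1]); c=manip.camera_info(n)
    print(n,np.round(c["intrinsics"],1).tolist(),np.round(c["R"],3).tolist(),np.round(-np.array(c["R"]).T@c["t"],3))
E
```

```text
pics
{'time': np.float64(0.0), 'joint_pos': array([ 1.026,  0.478,  0.022,  1.556, -0.012,  1.109, -0.083]), 'qvel': array([ 0.003, -0.   ,  0.002,  0.   , -0.   ,  0.   , -0.001]), 'tau': array([ 1.0000e-03, -5.8286e+01,  1.5350e+00, -2.7261e+01, -5.4000e-02,
        1.7000e-02,  0.0000e+00]), 'tool_pos': array([ 0.285, -0.611,  0.222]), 'orientation': array([-3.14 ,  0.   ,  0.437]), 'wrist_force': array([-0.288, -0.305,  0.178]), 'ft_torque': array([ 0.003, -0.023, -0.038]), 'gripper_force': np.float64(0.0), 'grip_width': np.float64(0.088)}
scene [[492.6, 0.0, 318.2], [0.0, 492.6, 244.3], [0.0, 0.0, 1.0]] [[-0.49, -0.872, 0.022], [-0.483, 0.25, -0.839], [0.726, -0.422, -0.544]] [-0.053  0.212  0.581]
side [[571.4, 0.0, 329.1], [0.0, 571.4, 247.2], [0.0, 0.0, 1.0]] [[-0.93, -0.367, -0.007], [-0.154, 0.406, -0.901], [0.333, -0.837, -0.434]] [0.18  0.893 0.632]
```

View pics/scene0.png

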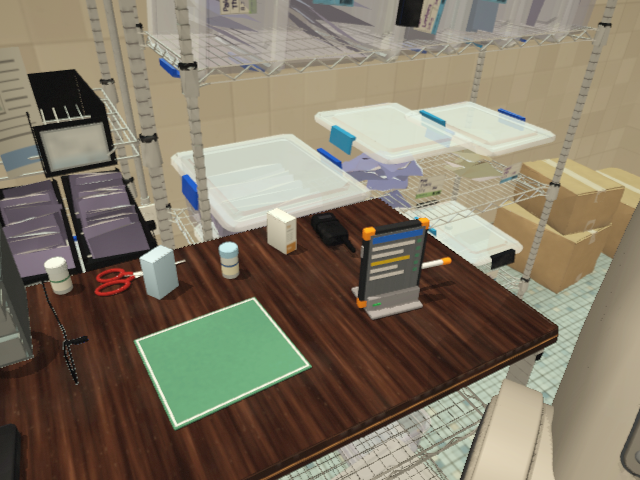

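View pics/side0.png

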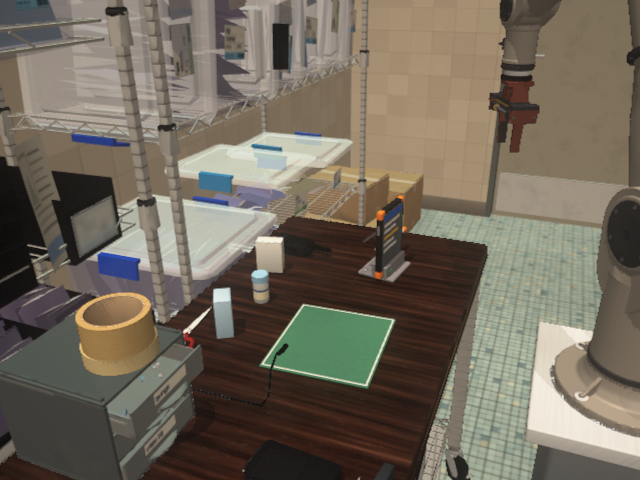

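The scene picture shows the mat (corners near (136,342), (255,299), (310,367), (177,425)), the tablet in its dock on the right (top corners near (368,232), (424,226)) and the bar end at (449,263). The cartons, vial and radio are behind. The side picture agrees, with the tablet at (390,240).

```bash
cat > h.py <<'E'
import cv2,numpy as np
from workcell import manip
def ray(n,uv,info=None):
    c=info or manip.camera_info(n);R=np.array(c["R"]);K=np.array(c["intrinsics"])
    d=R.T@np.linalg.inv(K)@np.array([*uv,1.]);return -R.T@np.array(c["t"]),d/np.linalg.norm(d)
def onz(n,uv,z,info=None):
    o,d=ray(n,uv,info);return o+d*(z-o[2])/d[2]
def tri(*obs):
    A=np.zeros((3,3));b=np.zeros(3)
    for n,uv in obs:
        o,d=ray(n,uv);P=np.eye(3)-np.outer(d,d);A+=P;b+=P@o
    X=np.linalg.solve(A,b);return X,[np.linalg.norm((np.eye(3)-np.outer(d,d))@(X-o)) for o,d in[ray(*q) for q in obs]]
E
python3 - <<'E'
from h import *
np.set_printoptions(precision=3,suppress=True)
s=cv2.imread("pics/scene0.png");d=cv2.imread("pics/side0.png")
for n,im in(("scene",s),("side",d)):
    hsv=cv2.cvtColor(im,cv2.COLOR_BGR2HSV)
    m=cv2.inRange(hsv,(60,80,60),(85,255,255));m=cv2.morphologyEx(m,cv2.MORPH_OPEN,np.ones((5,5)))
    m=cv2.morphologyEx(m,cv2.MORPH_CLOSE,np.ones((9,9)))
    c=max(cv2.findContours(m,0,1)[0],key=cv2.contourArea)
    q=cv2.approxPolyDP(cv2.convexHull(c),12,True)[:,0]
    for p in q: print(n,"mat",p,onz(n,p,.004))
    o=cv2.inRange(hsv,(8,190,150),(20,255,255));k,l,st,ce=cv2.connectedComponentsWithStats(o)
    for i in range(1,k):
        if st[i,4]>8 and ce[i][0]>340: print(n,"or",st[i],ce[i])
a=cv2.resize(s[205:325,345:465],(480,480),interpolation=cv2.INTER_CUBIC)[:, :]
b=cv2.resize(d[185:285,350:430],None,fx=4.8,fy=4.8,interpolation=cv2.INTER_CUBIC)[:480,:320]
cv2.imwrite("pics/crop.png",np.hstack([a,b]))
E
```

```text
scene mat [253 301] [ 0.606 -0.037  0.004]
scene mat [302 365] [ 0.427 -0.043  0.004]
scene mat [176 420] [0.419 0.157 0.004]
scene mat [141 341] [0.597 0.165 0.004]
scene or [418 218  11  11  71] [424.169 221.746]
scene or [362 227  14  14 128] [367.984 232.461]
scene or [442 257  10   8  54] [446.537 260.185]
scene or [357 298   9  10  61] [360.754 303.262]
side mat [267 359] [0.596 0.155 0.004]
side mat [304 307] [ 0.606 -0.032  0.004]
side mat [389 320] [ 0.427 -0.047  0.004]
side mat [365 382] [0.412 0.152 0.004]
side or [397 196   6   4  15] [400.133 197.   ]
side or [377 210   8  11  59] [380.    214.746]
side or [402 227   4   4  11] [404.    228.182]
side or [375 272   7   7  38] [377.711 275.   ]
```

View pics/crop.png

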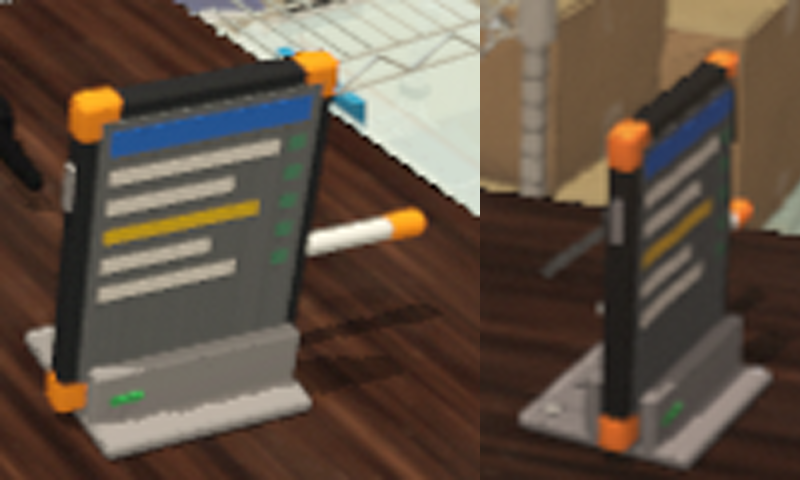

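```bash
python3 - <<'E'
from h import *
np.set_printoptions(precision=3,suppress=True)
for k,a,b in(("TL",(368,232.5),(380,214.7)),("TR",(424.2,221.7),(400.1,197.5)),("BL",(360.8,303.3),(377.7,275)),("bar",(446.5,260.2),(404,228.2))): print(k,*tri(("scene",a),("side",b)))
# dock base corners z=.008: left-front, right-front ; front wall top corners z=.034
for n,c,z in(("scene",(116,452),.004),("scene",(310,405),.004),("scene",(92,373),.034),("scene",(297,326),.034)): print(onz(n,(345+c[0]/4,205+c[1]/4),z))
for c,z in(((770,372),.004),((690,465),.004),((520,418),.004)): print(onz("side",(350+(c[0]-480)/4.8,185+c[1]/4.8),z))
E
```

```text
TL [ 0.498 -0.202  0.162] [np.float64(0.001008688694325088), np.float64(0.001008688694324926)]
TR [ 0.481 -0.304  0.166] [np.float64(0.0005094842602402603), np.float64(0.0005094842602402962)]
BL [ 0.498 -0.199  0.015] [np.float64(0.0001501336975698666), np.float64(0.00015013369756983013)]
bar [ 0.488 -0.383  0.056] [np.float64(0.0003150973436053454), np.float64(0.0003150973436052402)]
[ 0.465 -0.206  0.004]
[ 0.45  -0.303  0.004]
[ 0.485 -0.205  0.034]
[ 0.47  -0.307  0.034]
[ 0.449 -0.307  0.004]
[ 0.46  -0.201  0.004]
[ 0.55  -0.217  0.004]
```

The triangulated sizes fit: top corners at z≈0.163, bottom at 0.015, and the bar end at z≈0.056. Next is the pre-push pose beside the bar.

```bash
cat >> h.py <<'E'
def mv(x,y,z,yaw):
    s=manip.sense();p=np.array(s["tool_pos"]);w=s["orientation"][2]
    d=np.array([x,y,z])-p;a=(w-yaw+np.pi)%(2*np.pi)-np.pi
    print("rows mm/deg:",np.round([1e3*(d[0]*np.cos(w)+d[1]*np.sin(w)),1e3*(d[0]*np.sin(w)-d[1]*np.cos(w)),-1e3*d[2],np.degrees(a)],1))
E
python3 -c "
from h import *
mv(.455,-.370,.222,1.416)
for n,uv,z in(('carton_or',(283,250),0),('vial',(230,277),0),('blue',(160,296),0),('radio',(330,235),.02)): print(n,onz('scene',uv,z))"
```

```text
rows mm/deg: [ 2.558e+02 -1.467e+02 -2.000e-01 -5.610e+01]
carton_or [ 0.73777527 -0.16126133  0.        ]
vial [ 0.69957749 -0.02771667  0.        ]
blue [0.70407161 0.1071354  0.        ]
radio [ 0.71657964 -0.26400556  0.02      ]
```

Request:
send_rows([
  [43, -24, 0, -9, 0],
  [86, -49, 0, -19, 0],
  [128, -73, 0, -28, 0],
  [171, -98, 0, -37, 0],
  [214, -122, 0, -47, 0],
  [256, -147, 0, -56, 0],
  [256, -147, 0, -56.1, 0],
  [256, -147, 0, -56.1, 0],
])

```text
time: 1.1
tool_pos: [0.4547, -0.3707, 0.2223]
orientation: [-3.141, 0.0, 1.414]
wrist_force: [-0.6, -0.0, -0.4]
grip_width: 0.0111
gripper_force: 0.0
```

```bash
python3 - <<'E'
from h import *
i=manip.camera_info("wrist");im=manip.get_image("wrist")[:,:,::-1];cv2.imwrite("pics/w1.png",im)
np.save("w1.npy",np.vstack([i["intrinsics"],i["R"],[i["t"]]]))
s=manip.sense();print(s["tool_pos"],s["orientation"],s["grip_width"],s["wrist_force"])
E
```

```text
[ 0.45426311 -0.37138269  0.22235456] [-3.14067490e+00  5.23720178e-04  1.41316455e+00] 0.007253320146658264 [ 0.0041883  -0.81013827 -0.60779501]
```

View pics/w1.png

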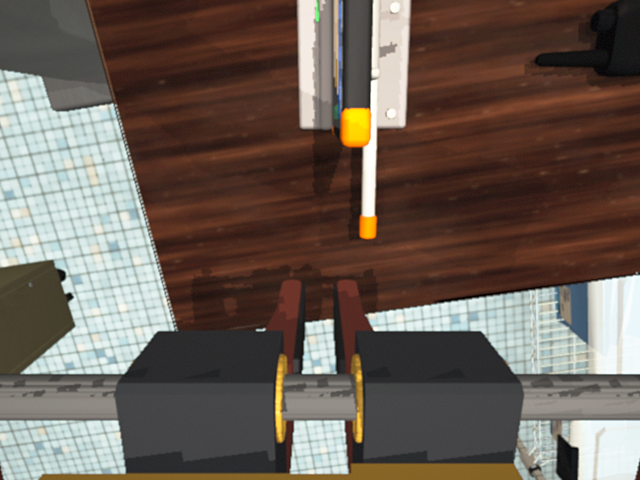

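The wrist view shows the tablet's right corner at (356,127), the white bar running down to its orange end at (368,228), and the dock base corners at (300,128) and (407,128). The dock is square to the image.

```bash
python3 - <<'E'
from h import *
np.set_printoptions(precision=4,suppress=True)
a=np.load("w1.npy");i=dict(intrinsics=a[:3],R=a[3:6],t=a[6])
im=cv2.imread("pics/w1.png");o=cv2.inRange(cv2.cvtColor(im,cv2.COLOR_BGR2HSV),(8,190,150),(25,255,255))
k,l,st,ce=cv2.connectedComponentsWithStats(o)
for j in range(1,k):
    if st[j,4]>100: print(st[j],ce[j])
P=lambda uv,z:onz("w",uv,z,i)
f,b=P((300,128),.008),P((408,128),.008);print("dock right edge",f,b,np.linalg.norm(b-f),"yaw",np.arctan2(*(b-f)[1::-1]))
f2,b2=P((299,30),.008),P((410,30),.008)
print("front edge dir yaw",np.arctan2(-(f2-f)[0],(f2-f)[1]),np.arctan2(-(b2-b)[0],(b2-b)[1]))
print("TR",P((356,127),.166),"bar",P((368,228),.053),"bar near",P((373,150),.053),"topedge",P((356,10),.168),P((356,100),.168))
E
```

```text
[341 108  30  39 705] [354.2156 130.9447]
[359 216  18  23 364] [367.8077 227.1538]
dock right edge [ 0.4485 -0.3024  0.008 ] [ 0.5386 -0.3166  0.008 ] 0.091192696080065 yaw -0.1562989184769285
front edge dir yaw -0.15740039114487575 -0.12252544277214264
TR [ 0.4829 -0.3046  0.166 ] bar [ 0.4909 -0.3858  0.053 ] bar near [ 0.5022 -0.3263  0.053 ] topedge [ 0.4896 -0.2536  0.168 ] [ 0.4844 -0.2922  0.168 ]
```

Request:
send_rows([
  [0, 0, 45, 0, 0],
  [0, 0, 90, 0, 0],
  [0, 0, 135, 0, 0],
  [0, 0, 170, 0, 0],
  [0, 0, 185, 0, 0],
  [0, 0, 187, 0, 0],
  [0, 0, 187, 0, 0],
])

```text
time: 2.02
tool_pos: [0.456, -0.371, 0.0369]
orientation: [3.14, 0.001, 1.415]
wrist_force: [0.2, 0.7, 0.1]
grip_width: 0.0008
gripper_force: 0.0
```

Request:
send_rows([
  [0, 2, 0, 0, 0],
  [0, 4, 0, 0, 0],
  [0, 6, 0, 0, 0],
  [0, 8, 0, 0, 0],
  [0, 10, 0, 0, 0],
  [0, 12, 0, 0, 0],
])

```text
time: 2.78
tool_pos: [0.4673, -0.372, 0.0356]
orientation: [-3.141, -0.0, 1.416]
wrist_force: [-0.8, 0.4, 0.3]
grip_width: 0.0008
gripper_force: 0.0
```

Request:
send_rows([
  [0, 1.5, 0, 0, 0],
  [0, 3, 0, 0, 0],
  [0, 4.5, 0, 0, 0],
  [0, 6, 0, 0, 0],
])

```text
time: 3.28
tool_pos: [0.4732, -0.373, 0.0357]
orientation: [-3.142, -0.0, 1.416]
wrist_force: [-0.1, 0.4, -0.1]
grip_width: 0.0004
gripper_force: 0.0
```

Request:
send_rows([
  [0, 1.5, 0, 0, 0],
  [0, 3, 0, 0, 0],
  [0, 4.5, 0, 0, 0],
  [0, 6, 0, 0, 0],
  [0, 7.5, 0, 0, 0],
  [0, 9, 0, 0, 0],
])

```text
time: 4.03
tool_pos: [0.4817, -0.3742, 0.0356]
orientation: [-3.141, -0.0, 1.416]
wrist_force: [-1.1, 1.1, 0.5]
grip_width: 0.0007
gripper_force: 0.9
```

Request:
send_rows([
  [0, 1.5, 0, 0, 0],
  [0, 3, 0, 0, 0],
  [0, 4.5, 0, 0, 0],
  [0, 6, 0, 0, 0],
  [0, 7.5, 0, 0, 0],
  [0, 9, 0, 0, 0],
])

```text
time: 4.78
tool_pos: [0.491, -0.3758, 0.0357]
orientation: [3.142, 0.0, 1.416]
wrist_force: [-2.2, 0.9, 1.7]
grip_width: 0.0004
gripper_force: 1.0
```

Request:
send_rows([
  [0, 1.5, 0, 0, 0],
  [0, 3, 0, 0, 0],
  [0, 4.5, 0, 0, 0],
  [0, 6, 0, 0, 0],
])

```text
time: 5.28
tool_pos: [0.4969, -0.3767, 0.0357]
orientation: [-3.142, 0.0, 1.416]
wrist_force: [-3.5, 0.0, 1.5]
grip_width: 0.0005
gripper_force: 1.1
```

Request:
send_rows([
  [0, 1, 0, 0, 0],
  [0, 2, 0, 0, 0],
  [0, 3, 0, 0, 0],
  [0, 4, 0, 0, 0],
])

```text
time: 5.78
tool_pos: [0.5008, -0.3773, 0.0357]
orientation: [-3.142, 0.0, 1.416]
wrist_force: [-2.4, 0.9, 0.4]
grip_width: 0.0004
gripper_force: 1.2
```

Request:
send_rows([
  [0, 1, 0, 0, 0],
  [0, 2, 0, 0, 0],
  [0, 3, 0, 0, 0],
])

```text
time: 6.15
tool_pos: [0.5038, -0.3777, 0.0356]
orientation: [-3.141, -0.0, 1.416]
wrist_force: [-2.7, 0.4, 0.7]
grip_width: 0.0005
gripper_force: 1.3
```

Request:
send_rows([
  [0, 1, 0, 0, 0],
  [0, 2, 0, 0, 0],
])

```text
time: 6.4
tool_pos: [0.5057, -0.378, 0.0357]
orientation: [-3.141, 0.0, 1.416]
wrist_force: [-2.8, 0.3, 0.8]
grip_width: 0.0006
gripper_force: 1.5
```

Request:
send_rows([
  [0, 1, 0, 0, 0],
  [0, 2, 0, 0, 0],
])

```text
time: 6.65
tool_pos: [0.5077, -0.3783, 0.0357]
orientation: [-3.141, -0.0, 1.416]
wrist_force: [-2.7, 0.3, 2.1]
grip_width: 0.0005
gripper_force: 1.7
```

Request:
send_rows([
  [0, 1, 0, 0, 0],
  [0, 2, 0, 0, 0],
])

```text
time: 6.9
tool_pos: [0.5097, -0.3789, 0.0357]
orientation: [3.142, 0.0, 1.416]
wrist_force: [-3.7, -0.0, 1.4]
grip_width: 0.0005
gripper_force: 1.6
```

Request:
send_rows([
  [0, 1, 0, 0, 0],
  [0, 2, 0, 0, 0],
])

```text
time: 7.15
tool_pos: [0.5116, -0.3791, 0.0357]
orientation: [-3.141, 0.0, 1.416]
wrist_force: [-2.2, -0.2, 1.9]
grip_width: 0.0006
gripper_force: 1.9
```

Request:
send_rows([
  [0, 1, 0, 0, 0],
])

```text
time: 7.28
tool_pos: [0.5126, -0.379, 0.0356]
orientation: [-3.141, -0.0, 1.416]
wrist_force: [-3.3, 0.3, 2.3]
grip_width: 0.0001
gripper_force: 2.0
```

Request:
send_rows([
  [0, 1, 0, 0, 0],
])

```text
time: 7.4
tool_pos: [0.5131, -0.3791, 0.0355]
orientation: [-3.14, -0.0, 1.416]
wrist_force: [-5.7, 1.1, 4.1]
grip_width: 0.0005
gripper_force: 3.4
```

Request:
send_rows([
  [0, 1, 0, 0, 0],
])

```text
time: 7.52
tool_pos: [0.5133, -0.379, 0.0354]
orientation: [-3.139, -0.001, 1.416]
wrist_force: [-8.5, 1.3, 5.1]
grip_width: 0.0002
gripper_force: 4.3
```

Stop found. I'll press slightly more and hold.

Request:
send_rows([
  [0, 0.4, 0, 0, 0],
  [0, 0.4, 0, 0, 0],
])

```text
time: 7.78
tool_pos: [0.5133, -0.3791, 0.0353]
orientation: [-3.138, -0.001, 1.415]
wrist_force: [-7.4, 1.9, 5.5]
grip_width: 0.0001
gripper_force: 4.3
```

Request:
send_rows([
  [0, 0, 0, 0, 0],
  [0, 0, 0, 0, 0],
  [0, 0, 0, 0, 0],
])

```text
time: 8.15
tool_pos: [0.5133, -0.3791, 0.0354]
orientation: [-3.138, -0.001, 1.415]
wrist_force: [-7.8, 2.9, 5.0]
grip_width: 0.0008
gripper_force: 4.2
```

Request:
send_rows([
  [0, 0.6, 0, 0, 0],
  [0, 0.6, 0, 0, 0],
  [0, 0.6, 0, 0, 0],
  [0, 0.6, 0, 0, 0],
])

```text
time: 8.65
tool_pos: [0.5134, -0.3791, 0.0352]
orientation: [-3.137, -0.001, 1.415]
wrist_force: [-9.4, 2.1, 5.2]
grip_width: 0.0006
gripper_force: 4.8
```

Request:
send_rows([
  [0, -8, 0, 0, 0],
  [0, -25, 0, 0, 0],
  [0, -25, -30, 0, 0.3],
  [0, -25, -80, 0, 0.6],
  [0, -25, -130, 0, 0.8],
  [0, -25, -180, 0, 0.8],
  [0, -25, -220, 0, 0.8],
  [0, -25, -220, 0, 0.8],
])

```text
time: 9.65
tool_pos: [0.4938, -0.3765, 0.2599]
orientation: [3.133, 0.003, 1.417]
wrist_force: [-0.1, -0.2, -0.2]
grip_width: 0.0569
gripper_force: 0.0
```

```bash
python3 - <<'E'
from h import *
i=manip.camera_info("wrist");im=manip.get_image("wrist")[:,:,::-1]
np.save("w2.npy",np.vstack([i["intrinsics"],i["R"],[i["t"]]]))
d=manip.get_image("side")[:,:,::-1];cv2.imwrite("pics/side2.png",d)
im=im.copy();im[330:,:300]=cv2.resize(d[185:285,330:450],(300,250))[:150] if 0 else im[330:,:300]
b=cv2.resize(d[175:295,340:440],None,fx=4,fy=4,interpolation=cv2.INTER_CUBIC)
cv2.imwrite("pics/w2.png",im[:,:]); cv2.imwrite("pics/c2.png",np.hstack([im[:,200:600],b]))
s=manip.sense();print(s["tool_pos"],s["orientation"]);mv(.4905,-.256,.25,1.4145)
E
```

```text
[ 0.49143188 -0.3754212   0.25559449] [3.14018197e+00 2.24167217e-04 1.41655565e+00]
rows mm/deg: [ 1.179e+02 -1.930e+01  5.600e+00  1.000e-01]
```

View pics/c2.png

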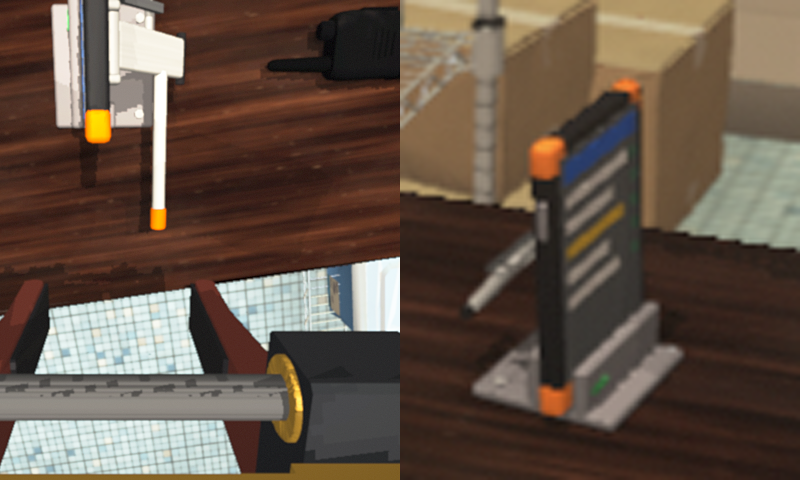

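The right half (side view) shows the leg swung out with its foot at about (357,253) full-frame. In the wrist view the bar end is at (358,218) and the tablet corner at (298,125). The tablet still stands straight in the dock.

```bash
python3 - <<'E'
from h import *
np.set_printoptions(precision=4,suppress=True)
a=np.load("w2.npy");i=dict(intrinsics=a[:3],R=a[3:6],t=a[6])
C=np.array([.4912,-.2564]);ps=-.1563;M=np.array([[np.cos(ps),np.sin(ps)],[-np.sin(ps),np.cos(ps)]])
for uv,z in(((298,112),.168),((296,10),.168),((358,218),.068)): p=onz("w",uv,z,i);print(p,"local",M@(p[:2]-C))
o,d=ray("side",(356.7,253)) # foot: intersect with tablet mid-plane y local 0
n=M[1];t=(-(n@(o[:2]-C)))/(n@d[:2]);p=o+t*d;print("foot",p,M@(p[:2]-C))
E
```

```text
[ 0.4942 -0.2986  0.168 ] local [ 0.0096 -0.0412]
[ 0.5018 -0.2471  0.168 ] local [0.0091 0.0108]
[ 0.5263 -0.3885  0.068 ] local [ 0.0552 -0.125 ]
foot [ 0.572  -0.2691  0.0251] [ 0.0818 -0.    ]
```

Request:
send_rows([
  [40, -6, 0, 0, 1],
  [80, -13, 0, 0, 1],
  [118, -19, 0, 0, 1],
  [118, -19, 40, 0, 1],
  [118, -19, 80, 0, 1],
  [118, -19, 110, 0, 1],
  [118, -19, 120, 0, 1],
  [118, -19, 120, 0, 1],
])

```text
time: 10.75
tool_pos: [0.49, -0.2558, 0.1348]
orientation: [-3.14, -0.001, 1.416]
wrist_force: [0.1, -1.0, 0.8]
grip_width: 0.0879
gripper_force: 0.0
```

Request:
send_rows([
  [0, 0, 0, 0, 0.4],
  [0, 0, 0, 0, 0.15],
  [0, 0, 0, 0, 0],
  [0, 0, 0, 0, 0],
  [0, 0, 0, 0, 0],
  [0, 0, 0, 0, 0],
  [0, 0, 0, 0, 0],
  [0, 0, 0, 0, 0],
])

```text
time: 11.75
tool_pos: [0.4902, -0.2562, 0.1356]
orientation: [-3.141, 0.0, 1.416]
wrist_force: [-0.8, 0.7, 2.4]
grip_width: 0.0136
gripper_force: 30.0
```

Request:
send_rows([
  [0, 0, 0, 0, 0],
  [0, 0, -5, 0, 0],
  [0, 0, -15, 0, 0],
  [0, 0, -30, 0, 0],
  [0, 0, -45, 0, 0],
  [0, 0, -60, 0, 0],
  [0, 0, -80, 0, 0],
  [0, 0, -80, 0, 0],
  [0, 0, -80, 0, 0],
])

```text
time: 12.88
tool_pos: [0.4898, -0.2561, 0.2152]
orientation: [-3.141, -0.0, 1.416]
wrist_force: [0.2, -0.5, -5.1]
grip_width: 0.0138
gripper_force: 30.0
```

```bash
python3 - <<'E'
from h import *
d=manip.get_image("side")[:,:,::-1];s=manip.get_image("scene")[:,:,::-1]
np.save("x.npy",0);cv2.imwrite("pics/s3.png",np.hstack([cv2.resize(s[120:340,320:500],None,fx=2.2,fy=2.2),cv2.resize(d[120:340,320:500],None,fx=2.2,fy=2.2)]))
mv(.50,.06,.24,1.5708+.05)
E
```

```text
rows mm/deg: [313.8 -38.5 -25.2 -11.7]
```

View pics/s3.png

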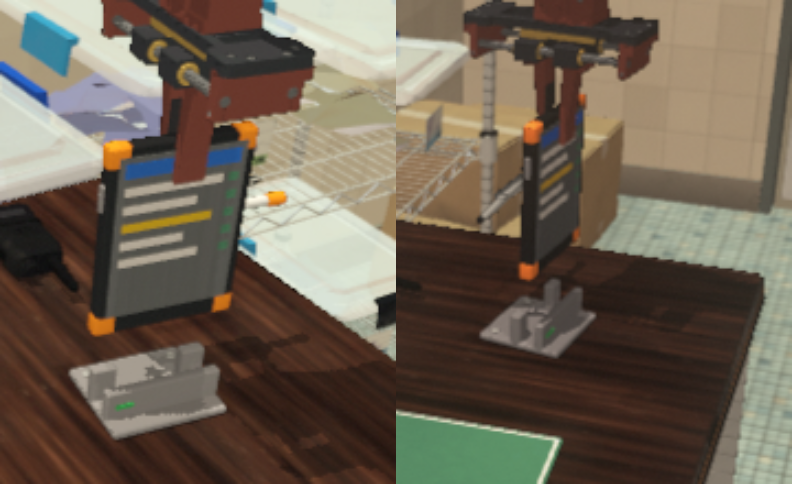

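Tablet lifted level and the leg stays out. Next I'll carry it over to the mat.

```bash
python3 -c "
from h import *
mv(.476,.057,.215,1.6188)"
```

```text
rows mm/deg: [ 3.071e+02 -6.180e+01 -2.000e-01 -1.160e+01]
```

Request:
send_rows([
  [15, -3, 0, -1, 0],
  [45, -9, 0, -2, 0],
  [80, -16, 0, -3, 0],
  [120, -24, 0, -4.5, 0],
  [160, -32, 0, -6, 0],
  [200, -40, 0, -7.5, 0],
  [240, -48, 0, -9, 0],
  [275, -55, 0, -10.5, 0],
  [297, -60, 0, -11.5, 0],
  [307, -62, 0, -11.6, 0],
  [307, -62, 0, -11.6, 0],
  [307, -62, 0, -11.6, 0],
])

```text
time: 14.48
tool_pos: [0.4765, 0.0553, 0.2155]
orientation: [-3.141, 0.001, 1.616]
wrist_force: [0.5, 0.3, -5.2]
grip_width: 0.014
gripper_force: 30.0
```

Request:
send_rows([
  [0, 0, 15, 0, 0],
  [0, 0, 35, 0, 0],
  [0, 0, 55, 0, 0],
  [0, 0, 68, 0, 0],
  [0, 0, 76, 0, 0],
  [0, 0, 78, 0, 0],
  [0, 0, 78, 0, 0],
])

```text
time: 15.35
tool_pos: [0.4768, 0.0568, 0.138]
orientation: [3.141, -0.0, 1.618]
wrist_force: [-0.1, 0.3, -5.5]
grip_width: 0.0137
gripper_force: 30.0
```

```bash
python3 - <<'E'
from h import *
print(manip.sense()["tool_pos"],manip.sense()["wrist_force"])
d=manip.get_image("side")[:,:,::-1];s=manip.get_image("scene")[:,:,::-1]
cv2.imwrite("pics/s4.png",np.hstack([cv2.resize(s[180:440,120:330],None,fx=1.85,fy=1.85),cv2.resize(d[140:400,250:460],None,fx=1.85,fy=1.85)]))
E
```

```text
[0.47680885 0.05677394 0.13798164] [-0.07501141  0.34513338 -5.47938086]
```

View pics/s4.png

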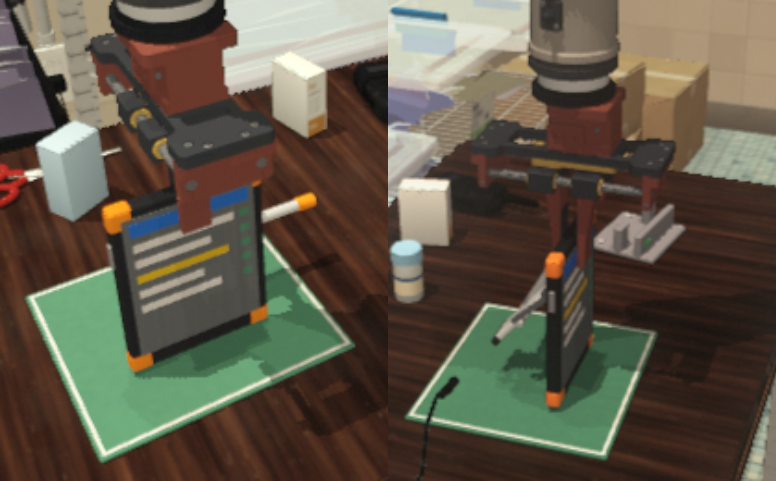

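The tablet hangs upright over the mat, square and about centred, with the bystanders untouched. Now down to contact.

Request:
send_rows([
  [0, 0, 3, 0, 0],
  [0, 0, 5, 0, 0],
  [0, 0, 5.5, 0, 0],
  [0, 0, 5.5, 0, 0],
])

```text
time: 15.95
tool_pos: [0.4764, 0.0567, 0.1321]
orientation: [-3.141, 0.0, 1.618]
wrist_force: [0.7, -0.6, -5.1]
grip_width: 0.0138
gripper_force: 30.0
```

Request:
send_rows([
  [0, 0, 0.7, 0, 0],
  [0, 0, 0.7, 0, 0],
])

```text
time: 16.2
tool_pos: [0.4767, 0.0567, 0.1317]
orientation: [3.141, -0.0, 1.618]
wrist_force: [-1.5, -0.3, -2.6]
grip_width: 0.0138
gripper_force: 30.0
```

Request:
send_rows([
  [0, 0, 0.7, 0, 0],
  [0, 0, 0.7, 0, 0],
])

```text
time: 16.45
tool_pos: [0.4769, 0.0568, 0.1316]
orientation: [3.141, 0.0, 1.618]
wrist_force: [-2.0, -1.4, 6.0]
grip_width: 0.0139
gripper_force: 30.0
```

Request:
send_rows([
  [0, 0, -1, 0, 0.2],
  [0, 0, -1, 0, 0.25],
  [0, 0, -1, 0, 0.3],
  [0, 0, -1, 0, 0.33],
  [0, 0, -1, 0, 0.33],
  [0, 0, -1, 0, 0.33],
])

```text
time: 17.2
tool_pos: [0.4765, 0.0567, 0.1317]
orientation: [-3.142, -0.0, 1.618]
wrist_force: [0.7, -0.4, -0.0]
grip_width: 0.0291
gripper_force: 0.1
```

Request:
send_rows([
  [0, 3, -2, 0, 0.35],
  [0, 6, -3, 0, 0.35],
  [0, 9, -4, 0, 0.35],
  [0, 12, -5, 0, 0.36],
  [0, 15, -5, 0, 0.36],
  [0, 18, -5, 0, 0.36],
  [0, 21, -5, 0, 0.38],
  [0, 24, -5, 0, 0.38],
  [0, 27, -5, 0, 0.4],
  [0, 30, -5, 0, 0.4],
  [0, 30, -5, 0, 0.4],
])

```text
time: 18.58
tool_pos: [0.5067, 0.0582, 0.1368]
orientation: [3.141, -0.0, 1.618]
wrist_force: [1.0, -0.4, 0.2]
grip_width: 0.035
gripper_force: 0.4
```

```bash
python3 - <<'E'
from h import *
d=manip.get_image("side")[:,:,::-1];s=manip.get_image("scene")[:,:,::-1]
cv2.imwrite("pics/s5.png",np.hstack([cv2.resize(s[180:440,120:330],None,fx=1.85,fy=1.85),cv2.resize(d[140:400,250:460],None,fx=1.85,fy=1.85)]))
E
```

```text
(no output)
```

View pics/s5.png

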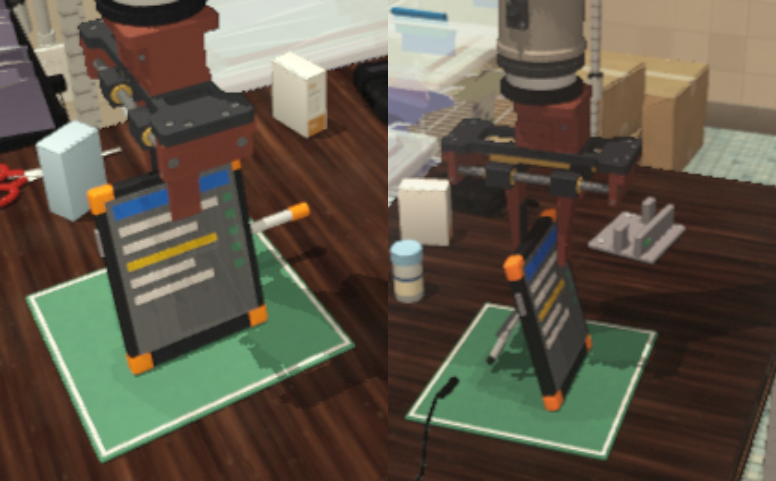

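The tablet leans back on the rear finger with its bottom edge unmoved. I'll continue leaning it down onto the leg.

Request:
send_rows([
  [0, 3, 0, 0, 0.42],
  [0, 6, -1, 0, 0.44],
  [0, 9, -2, 0, 0.46],
  [0, 12, -3, 0, 0.46],
  [0, 15, -4, 0, 0.48],
  [0, 18, -5, 0, 0.48],
  [0, 20, -5, 0, 0.48],
])

```text
time: 19.55
tool_pos: [0.5267, 0.0591, 0.1419]
orientation: [3.141, -0.0, 1.618]
wrist_force: [1.1, -0.5, -0.5]
grip_width: 0.0424
gripper_force: 0.3
```

Request:
send_rows([
  [0, 2, -1, 0, 0.48],
  [0, 4, -2, 0, 0.5],
  [0, 6, -3, 0, 0.5],
  [0, 8, -4, 0, 0.5],
  [0, 8, -4, 0, 0.5],
])

```text
time: 20.18
tool_pos: [0.5346, 0.0595, 0.1458]
orientation: [3.141, -0.0, 1.618]
wrist_force: [-0.2, -0.8, -0.4]
grip_width: 0.0439
gripper_force: 0.0
```

```bash
python3 - <<'E'
from h import *
d=manip.get_image("side")[:,:,::-1];s=manip.get_image("scene")[:,:,::-1]
cv2.imwrite("pics/s6.png",np.hstack([cv2.resize(s[180:440,120:330],None,fx=1.85,fy=1.85),cv2.resize(d[190:390,260:420],None,fx=2.4,fy=2.405)]))
E
```

```text
(no output)
```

View pics/s6.png

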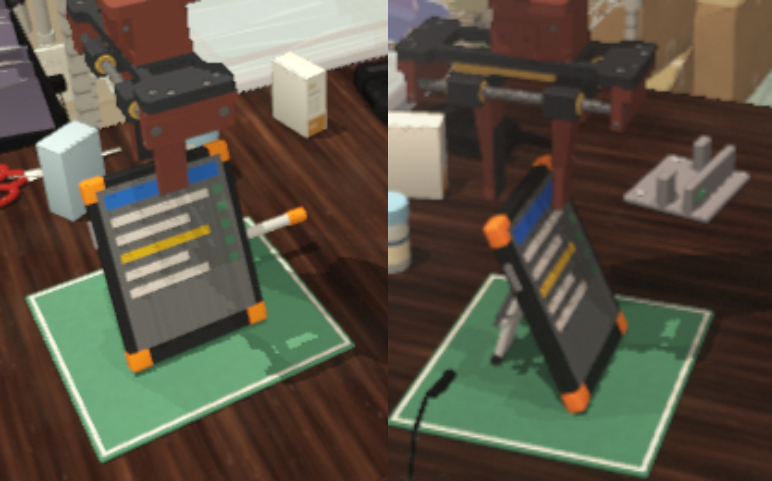

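The leg foot is on the mat and the pads read 0 N, so the tablet stands free. I'll open a little and withdraw upwards.

Request:
send_rows([
  [0, 0, 0, 0, 0.58],
  [0, 0, 0, 0, 0.62],
  [0, 0, -5, 0, 0.62],
  [0, 0, -15, 0, 0.62],
  [0, 0, -35, 0, 0.62],
  [0, 0, -60, 0, 0.62],
  [0, 0, -95, 0, 0.62],
  [0, 0, -135, 0, 0.62],
  [0, 0, -170, 0, 0.62],
  [0, 0, -180, 0, 0.62],
  [0, 0, -180, 0, 0.62],
])

```text
time: 21.65
tool_pos: [0.5344, 0.0595, 0.3259]
orientation: [3.141, 0.0, 1.618]
wrist_force: [-0.1, -0.2, -0.3]
grip_width: 0.0539
gripper_force: 0.0
```

```bash
python3 - <<'E'
from h import *
np.set_printoptions(precision=3,suppress=True)
obs={}
P={}
for n in("scene","side"):
    im=manip.get_image(n)[:,:,::-1];P[n]=im
    o=cv2.inRange(cv2.cvtColor(im,cv2.COLOR_BGR2HSV),(6,170,130),(22,255,255));k,l,st,ce=cv2.connectedComponentsWithStats(o)
    for j in range(1,k):
        if st[j,4]>12 and 150<ce[j][0]<400 and 200<ce[j][1]<420: print(n,st[j],ce[j],onz(n,ce[j],.012))
cv2.imwrite("pics/s7.png",np.hstack([cv2.resize(P["scene"][180:440,120:330],None,fx=1.85,fy=1.85),cv2.resize(P["side"][190:390,260:420],None,fx=2.4,fy=2.405)]))
E
```

```text
scene [287 243   8  10  32] [291.469 247.719] [ 0.721 -0.173  0.012]
scene [230 255  14  12  93] [237.731 260.215] [ 0.73  -0.057  0.012]
scene [163 276  14  15 137] [169.029 282.08 ] [0.722 0.084 0.012]
scene [275 292  11  10  71] [280.324 296.113] [ 0.587 -0.083  0.012]
scene [253 343  11  12  91] [258.527 348.659] [0.483 0.005 0.012]
scene [188 369  15  12 125] [195.064 374.384] [0.479 0.111 0.012]
side [321 255   9   5  30] [325.567 256.833] [ 0.644 -0.248  0.012]
side [299 279  12  14 122] [305.27  285.582] [ 0.633 -0.102  0.012]
side [324 291  14  22  63] [330.175 301.746] [ 0.557 -0.058  0.012]
side [355 320   4   9  21] [356.905 324.048] [0.478 0.001 0.012]
side [333 350  11  12  84] [338.298 355.821] [0.476 0.11  0.012]
```

View pics/s7.png

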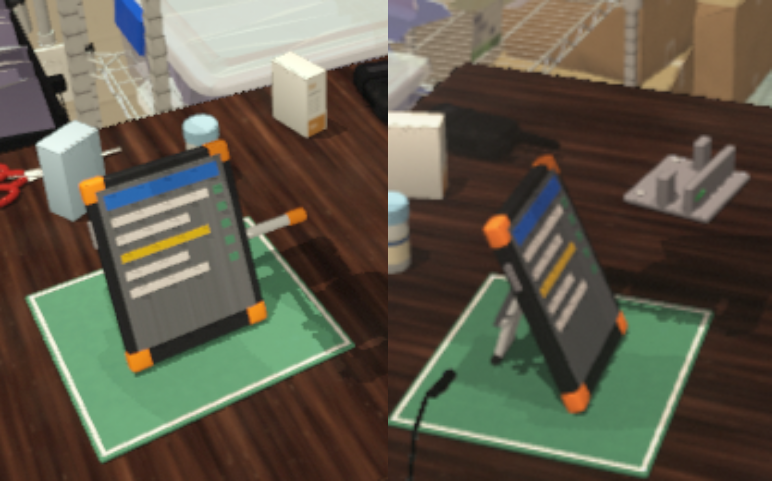

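It stands free on its bottom edge and leg: bottom edge middle at about (0.479, 0.058), square within about 0.02 rad, robot clear.

```bash
python3 -c "
from workcell import manip
print(manip.finish_job())"
```

```text
the job is handed in; nothing more can be done
None
```

The job is handed in: I pushed the leg to its stop and held it there at about 10 N, then set the tablet down on the mat, roughly centred and square, leaning back on its leg with the screen to the front and the bystanders untouched.

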